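# Refit the return spring of a test-deck catch

### The job

The return spring has come off the catch that holds the tilting test deck. Pick it up, hook its bent tail down into the hole in the red catch lever, then stretch it along the rail and put its eye over the brass spring post, so that it sits under the post's head and holds the lever hard against the striker pin. Find the post by sight or touch, ease the eye onto it gently, never overstretch the spring, let go, and leave the other things on the bench alone.

Things in the scene. Friction and masses are not known exactly. Their poses are not given: they have to be found in the camera images.
- latch: Fixed deck catch: aluminium base plate, 10 mm thick, x -32 to 104, y -105 to 121 mm. Origin on the bench, under the spring's working line, which runs along +y (lever to post) at x = 0, 55 mm above the bench. Lever pivot at x 50, y -80; striker pin at x 84, y -95, top 60 mm up, on the edge of the perforated deck (44 mm high, x 106 to 168).
- lever (a joint): Angle (rad) of the red catch lever about its upright pivot: 0 = home, its nose against the striker pin (it stops there); grows to 0.5 as its spring hole swings away from the post. Stays where left; 1 to 1.5 N at the hole moves it.
- hole (a point): Centre of the top mouth of the spring hole in the red lever, 54 mm above the bench, 50 mm from the pivot. Round hole, 8 mm diameter, right through the level 5 mm plate; the lever's edge towards the post is 10 mm from the hole's centre. With the lever home it is at x 0, y -80 mm of latch.
- rail: Aluminium T-slot rail 30 x 160 x 30 mm on the base plate, long axis y, set the same way as latch and centred on the spring's working line. Origin at the centre of its underside, 10 mm above the bench; its top face is 40 mm above the bench. Carries the brass spring post.
- slot (a point): Point on the rail's top, middle of the stretch of slot where the brass post is clamped. The post stands up to 10 mm either way along y, at x = 0; NO READING TELLS WHERE: look or feel for it. Heights above bench: foot 20 x 18 mm to 43; collar 16 mm dia to 51; neck 7 mm dia 51 to 58.5; head 11 mm dia 58.5 to 60.5, then tapering to its 7 mm flat top at 62.5.
- spring: Steel tension spring, 90 g, loose on the bench, tail down. Origin: centre of the underside of the block beside the eye, 16 (x) x 24 (y) x 20 mm high: grip it across x. y: along the axis to the eye; axis 10 mm above the underside. Coil 16 mm dia y -12 to -64, block 16 x 20 x 20 mm to -84, then an arched 3 mm wire hook, tail at -102. z up.
- eye (a point): Centre of the spring's eye, a closed level ring of 3 mm wire, 16 mm inside, 22 mm outside diameter, on the axis, 27 mm from the spring's origin along y. Unstretched it is 129 mm from the tail in plan. In place it is about 55 mm above the bench and bears on the neck's far side, its centre 4.5 mm short of the post's, towards the lever.
- tail (a point): Lower tip of the hook's upright 3 mm wire tail, 9.7 mm below the axis; in place it sticks out 1 to 4 mm under the lever plate. The spring opens at 2.5 N, then 0.35 N per mm, and is spoiled beyond 48 mm of stretch (tail to eye over 177 mm). The coil bends sideways and up or down, about 0.4 N at the tail per mm. Lifting a held spring level draws the tail out of the hole.
- cleaner: White bottle 54 mm diameter, 130 mm high; bystander. Origin under its centre.
- driver: Screwdriver lying on the bench, bystander. Origin under its middle.
- clamp: White plastic clamp block 60 x 40 x 30 mm with a round boss, bystander. Origin under its centre.
- bin: Small open blue bin 110 x 80 x 45 mm, bystander. Origin under its centre.
Mind the look-alikes: they are no part of the job. Several things look just like the spring: the one meant starts farthest to the robot's left.

How it is judged:
By the outcome, as a careful person would: the job done as asked, in the order asked, and still so for the second after the job is handed in, with the robot touching nothing.
It also fails if it takes over 64 s, if anything falls off the work surface, if the arm or the gripper's body presses on something with over 40 N, if the wrist force passes 120 N, or if a joint passes its speed limit or range.

### The arm

A 6-joint arm with a two-finger parallel gripper is mounted at the origin on the work surface. World frame = base frame: x ahead of the robot, y to its left, z up, the work surface at z = 0. Lengths are in mm, angles in degrees, forces in N, time in s.
With the tool pointing down it reaches from about 300 to 850 mm from the base axis. Payload 4.2 kg.
Tool frame: the origin (TCP) lies on the centre line of the jaws, within the pads' length; the fingertips stand 14 mm ahead of it and the grasp point (between the pads) lies 5 mm behind it (env.finger_overhang is the z of the fingertips in the tool frame, in mm); z points along the fingers, y is the line along which they close (so a half turn about z gives the same grasp; the last joint's range is limited). The gripper opens to 91 mm and grips with 3 to 60 N. Pads are 32 mm wide; open, the fingers measure 118 mm over their backs; the gripper's body (76 mm by 178 mm) begins 60 mm behind the grasp point.
Start: joints at [-67.265, 18.312, 89.639, -0, 72.044, -1.146], TCP at [232.785, -525.788, 227.976] pointing down, gripper open.
Joint ranges: [-177.97, 177.97], [-48.28, 115.42], [12.27, 149.76], [-77.06, 257.06], [2.81, 150.46], [-146.56, 146.56]. Speed limits (degrees/s): [147.25, 147.25, 180, 180, 180, 180].

### API

Orientations are given as [roll, pitch, yaw] about the fixed x, y, z axes, in that order (R = Rz(yaw) Ry(pitch) Rx(roll)).
In Python, from workcell import sensors, viewer, env gives the robot as it stands. The module is installed in compiled form; this text tells all that it offers.
- The arm moves only by the tool step_arm, never from a script. Its argument "plan" is one flat list of numbers, 6 for each row, row after row: the shift along the tool's x, y, z in cm, then the turn, a rotation vector about the tool's x, y, z in rad. In form: [x, y, z, wx, wy, wz, x, y, z, wx, wy, wz, ...]. A call has 1 to 5 rows; each row shifts and turns the commanded pose from where the row before left it, along the tool's axes as they then stand; what a row does not reach is not made up. A row lasts 1/12 s, in which the tool goes at most 41.7 mm and 7.16 degrees, less where a joint would pass 70% of its speed; a pose out of reach is approached as far as the arm can. A call is refused whole if a number of a shift passes 4.17 or a number of a turn 0.125, either way. A call with a gripper value outside its range is refused whole. "hand" is the finger opening in cm, from 0 to 9.12, set as the call begins (left out, the last holds). The fingers move at their own pace and stop on an object; "newtons" is the grip in N (left out, the last holds). Time passes only in rows, so rows that do not move let the fingers close. It gives the time, the measured TCP pose, the force, the opening and the grip force at its end, in the units of the state.
- sensors.state(): the state, without advancing time (a new reading comes with each control period).
- viewer.grab_frame(name): name is "side" or "top"; returns a dict with "img" (480x640x3 uint8, red, green, blue), "fx", "fy", "cx", "cy" (pixels), "k1" (the pictures are not rectified: a ray, as slopes to the right and down, at radius r is drawn at 1 + k1 r^2 times it, then the intrinsics apply), "position" and "attitude" of the camera in the world. Camera axes: x right, y down, z forward; pixel columns grow to the right and rows downward; lengths in mm; the calibration is good to about 2 mm. A picture is of the moment at which its call begins. There is no depth.
- env.job_done(): hands the job in; it is judged then, once.
Trained networks look in a picture, given as the dict that the camera call returned (one of the last four; its "shot" number tells which), for a name from the list of things; names that differ only in an ending like _2 or _b are one class to them, and where a whole thing is asked for, a point or a joint stands for the part that bears it (a point fixed in the world has none). Each returns a list of dicts, best first, with "score" (0 to 1); they miss things now and then, are a little off and sometimes report something else, mostly with a low value. They report only what shows in the picture. A call takes as long as a camera call. They do not tell look-alikes from the thing itself.
- viewer.boxes_of(name, picture): "location" ([column, row] in pixels, amid what is visible of it).
- viewer.pinpoint(name, picture): "location" ([column, row] in pixels: a listed point, or the origin of a listed thing).
The state is a dict: "time_s": time; "qpos": joint angles; "qvel": joint speeds; "effort": joint torques, N m; "ee_pos": TCP position; "ee_rot": TCP orientation; "force": force on the tool from outside, world axes, zero at the start; "torque": the same for the moment, N m; "gripper_width": finger opening in mm; "gripper_force": force on a finger pad.
Only numpy, scipy, OpenCV 4.12 (cv2) and the standard library are available. Lean on these libraries where they do the work, as an engineer would, in place of code of your own. Each camera call takes 0.05 s, during which the arm holds its last target. There are 200 camera calls.

## Working session

There is one attempt and no reset: what is moved stays moved. The work goes in short steps, Python scripts to look and compute and a tool call to move; the robot and the scene stay as the last step left them, time stands still between calls to the robot, and variables do not carry over. Pictures are saved under pics/ and viewed, at most 10 in all, crops included, and the job is handed in when it is done.

Besides the shell and the picture viewer there is one more tool, called after "Emit:" as name(argument=value, ...) on one line, values as JSON. step_arm: Moves the arm, as the interface text tells. Its arguments: {"type":"object","properties":{"plan":{"type":"array","items":{"type":"number"}},"hand":{"type":"number"},"newtons":{"type":"number"}},"required":["plan"]}

```bash
mkdir -p pics; cat > h.py <<'E'
import numpy as np, cv2
from scipy.spatial.transform import Rotation as R
from workcell import sensors, viewer, env
def ray(f,px):
    K=np.array([[f['fx'],0,f['cx']],[0,f['fy'],f['cy']],[0,0,1.]])
    x=cv2.undistortPoints(np.array([[px]],float),K,np.array([f['k1'],0,0,0.]))[0,0] 
    a=np.array(f['attitude'])
    M=a if a.shape==(3,3) else R.from_euler('xyz',a,degrees=True).as_matrix()
    return np.array(f['position'],float),M@np.array([x[0],x[1],1.])
def at(f,px,z):
    p,d=ray(f,px); return (p+d*(z-p[2])/d[2]).round(1)
def proj(f,P):
    a=np.array(f['attitude']); M=a if a.shape==(3,3) else R.from_euler('xyz',a,degrees=True).as_matrix()
    c=M.T@(np.array(P,float)-np.array(f['position'])); s=c[:2]/c[2]; s=s*(1+f['k1']*(s@s))
    return (s*[f['fx'],f['fy']]+[f['cx'],f['cy']]).round(1)
def tri(f1,p1,f2,p2):
    a,d=ray(f1,p1);b,e=ray(f2,p2);d/=np.linalg.norm(d);e/=np.linalg.norm(e)
    t=np.linalg.lstsq(np.c_[d,-e],b-a,rcond=None)[0]
    return ((a+d*t[0]+b+e*t[1])/2).round(1), np.linalg.norm(a+d*t[0]-b-e*t[1]).round(1)
def save(f,n,crop=None,s=1):
    im=f['img'][:,:,::-1]
    if crop: im=im[crop[1]:crop[3],crop[0]:crop[2]]
    cv2.imwrite('pics/'+n,cv2.resize(im,None,fx=s,fy=s,interpolation=cv2.INTER_CUBIC))
E
cat > a.py <<'E'
from h import *
fs={n:viewer.grab_frame(n) for n in('side','top')}
for n,f in fs.items():
    save(f,n+'0.png'); print(n,{k:v for k,v in f.items() if k!='img'})
    for o in('latch','lever','hole','rail','slot','spring','eye','tail','cleaner','driver','clamp','bin'):
        print(o,[(np.round(d['location']).tolist(),round(d['score'],2)) for d in viewer.pinpoint(o,f)][:5])
print(sensors.state(), env.finger_overhang)
E
python3 a.py
```

```text
side {'fx': 585.3571089093191, 'fy': 585.3571089093191, 'cx': 324.78252703117846, 'cy': 242.32255616713516, 'k1': -0.05785014493991256, 'position': array([228.08223071, 656.35766758, 941.92552062]), 'attitude': array([-140.33221843,   -0.64351021, -153.2352149 ]), 'shot': 1}
latch []Traceback (most recent call last):
  File "a.py", line 6, in <module>
    print(o,[(np.round(d['location']).tolist(),round(d['score'],2)) for d in viewer.pinpoint(o,f)][:5])
                                                                             ~~~~~~~~~~~~~~~^^^^^
ValueError: it knows: bin, clamp, cleaner, driver, eye, hole, latch, rail, slot, spring, tail
```

```bash
sed -i "s/'lever',//" a.py; python3 a.py
```

```text
side {'fx': 585.3571089093191, 'fy': 585.3571089093191, 'cx': 324.78252703117846, 'cy': 242.32255616713516, 'k1': -0.05785014493991256, 'position': array([228.08223071, 656.35766758, 941.92552062]), 'attitude': array([-140.33221843,   -0.64351021, -153.2352149 ]), 'shot': 3}
latch [([301.0, 251.0], 0.95)]
hole [([322.0, 205.0], 0.62)]
rail [([291.0, 261.0], 0.79)]
slot [([277.0, 270.0], 0.68)]
spring [([357.0, 280.0], 0.96), ([470.0, 194.0], 0.88)]
eye [([355.0, 286.0], 0.6), ([457.0, 195.0], 0.55)]
tail [([442.0, 279.0], 0.73), ([358.0, 244.0], 0.7), ([499.0, 182.0], 0.47)]
cleaner [([234.0, 369.0], 0.77)]
driver [([398.0, 186.0], 0.73)]
clamp [([337.0, 157.0], 0.63)]
bin [([316.0, 427.0], 0.69)]
top {'fx': 610.9252819093637, 'fy': 610.9252819093637, 'cx': 322.5639310549913, 'cy': 236.50954533481092, 'k1': -0.011303256933050173, 'position': array([ 356.06980396,   12.0674243 , 1170.16159506]), 'attitude': array([-171.14067652,    0.96948505,  -91.32156129]), 'shot': 4}
latch [([333.0, 202.0], 0.7), ([484.0, 170.0], 0.56)]
hole [([384.0, 195.0], 0.65), ([185.0, 215.0], 0.57)]
rail [(
[... 462 characters left out ...]
334.0, 273.0], 0.42)]
{'time_s': 1.35, 'qpos': array([-6.72645152e+01,  1.83102188e+01,  8.96391907e+01, -6.53793583e-04,
        7.20442557e+01, -1.14593149e+00]), 'qvel': array([ 0.09328738,  0.02293251,  0.00206496, -0.00543444,  0.09433089,
       -0.03509649]), 'effort': array([-9.13564486e-05, -4.12353516e+01, -2.32230645e+01,  7.27701676e-02,
        3.76534020e-02,  1.04740400e-05]), 'ee_pos': array([ 232.78695552, -525.78155687,  227.9914998 ]), 'ee_rot': array([1.79993679e+02, 7.48536857e-04, 2.38816177e+01]), 'force': array([0.20910867, 0.24452572, 0.80170811]), 'torque': array([ 0.01364921,  0.04342949, -0.01160561]), 'gripper_force': 0.0, 'gripper_width': 91.63625560009284} 14.0
```

View pics/side0.png

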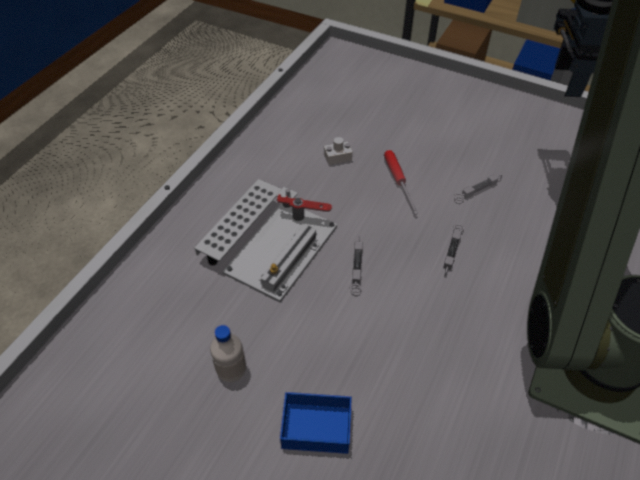

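View pics/top0.png

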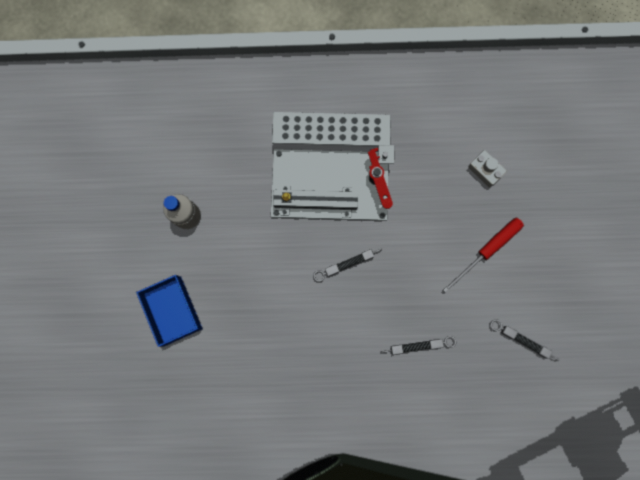

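Candidates for the spring: top view (347,265), (417,347), (523,340); in the side view (357,265), (453,250), (480,188). The robot's left is +y, which is left in the top view, so I choose (347,265). I'll check it up close.

```bash
cat > b.py <<'E'
from h import *
t=viewer.grab_frame('top'); s=viewer.grab_frame('side')
def c(f,x,y,w,h,W,H): return cv2.resize(f['img'][y:y+h,x:x+w,::-1],(W,H),interpolation=cv2.INTER_CUBIC)
A=np.hstack([c(t,300,235,100,75,400,300),c(s,310,220,100,75,400,300)])
B=np.hstack([c(t,264,138,140,105,400,300),c(s,250,180,100,75,400,300)])
cv2.imwrite('pics/c1.png',np.vstack([A,B]))
for o,zz in (('spring',0),('eye',10),('tail',0),('hole',54),('slot',40),('rail',10),('latch',0)):
    for n,f in(('top',t),('side',s)):
        for d in viewer.pinpoint(o,f)[:3]: print(o,n,np.round(d['location'],1),round(d['score'],2),at(f,d['location'],zz))
E
python3 b.py
```

```text
spring top [333.1 272.1] 0.95 [469.2   9.    0. ]
spring top [509.1 334.4] 0.75 [ 343.2 -319.5    0. ]
spring top [433.6 341.3] 0.65 [ 333.8 -176.9    0. ]
spring side [354.9 278.8] 0.95 [474.7  10.8   0. ]
spring side [459.4 239.7] 0.94 [ 321.  -182.7    0. ]
spring side [469.4 194.3] 0.88 [ 343.3 -321.9    0. ]
eye top [495.6 324.2] 0.97 [ 362.8 -292.7   10. ]
eye top [321.5 273.9] 0.91 [465.3  31.2  10. ]
eye side [457.7 194.8] 0.75 [ 365.  -297.7   10. ]
eye side [355.3 287.8] 0.7 [462.3  37.   10. ]
eye side [461.2 228.1] 0.54 [ 326.8 -206.5   10. ]
tail top [376.5 350.3] 0.81 [319.6 -68.8   0. ]
tail top [558.6 357.8] 0.49 [ 297.7 -408.9    0. ]
tail side [356.5 242.4] 0.64 [511.3 -76.1   0. ]
tail side [233.8 368.4] 0.55 [583.  288.1   0. ]
tail side [497.6 179.7] 0.5 [ 299.1 -398.3    0. ]
hole top [383.7 196.9] 0.65 [602.3 -88.8  54. ]
hole side [320.8 205.2] 0.84 [603.3 -91.4  54. ]
slot top [290.9 197. ] 0.57 [609.9  85.3  40. ]
slot side [275.9 269.7] 0.9 [608.7  88.3  40. ]
rail top [315.  198.3] 0.73 [612.8  40.5  10. ]
rail side [289.5 261.6] 0.72 [607.2  39.1  10. ]
latch top [331.4 199.2] 0.83 [612.3   8.7   0. ]
latch side [356.9 285.1] 0.72 [464.7  23.    0. ]
latch side [354.6 277.9] 0.29 [476.1   9.1   0. ]
```

View pics/c1.png

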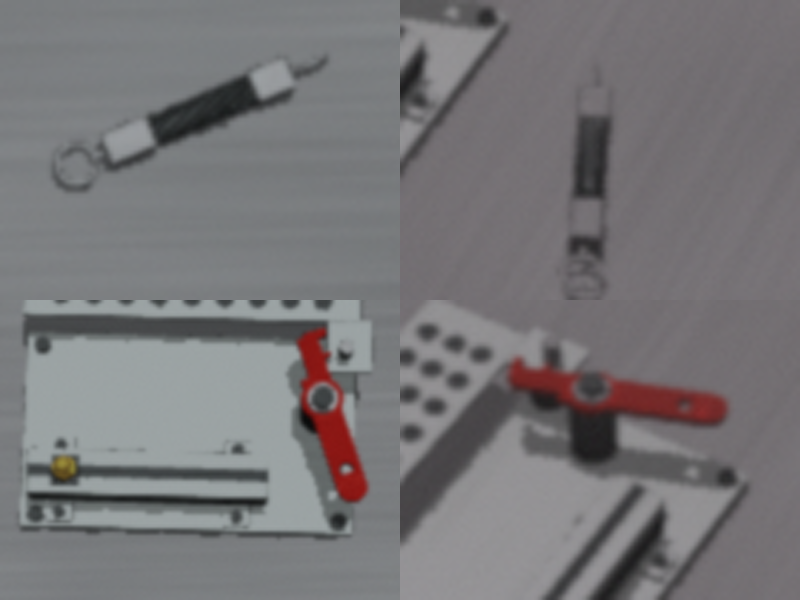

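The close crop shows the chosen spring: eye at top (319,277), near block (332,270), tail (382,249). The lever is swung off home, its hole at top (385,197). The brass post is at top (286,196).

```bash
cat > c.py <<'E'
from h import *
t=viewer.grab_frame('top'); s=viewer.grab_frame('side')
T=lambda x,y,z:at(t,(264+x/2.857,138+y/2.857),z)
S=lambda x,y,z:at(s,(250+x/4,180+y/4),z)
print('post top',T(64,166,62)); print('hole',T(346,169,54),S(285,105,54)); print('pivot',T(322,97,60),S(194,85,60))
print('plate corners FL,FR',T(22,228,10),T(350,235,10))
print('rail front edge top',T(28,194,40),T(267,201,40))
U=lambda x,y,z:at(t,(300+x/4,235+y/4),z)
V=lambda x,y,z:at(s,(310+x/4,220+y/4),z)
print('eye',U(75,167,10),'block top',U(128,140,20),'far block',U(270,79,20),'tailend',U(327,55,15))
print('S block top',V(187,218,20),'far',V(194,98,20),'tail',V(197,65,15),'eye',V(185,280,10))
# brass blob
for n,f in(('t',t),('s',s)):
    h=cv2.cvtColor(f['img'],cv2.COLOR_RGB2HSV); m=cv2.inRange(h,(14,130,80),(30,255,255))
    k,l,st,c=cv2.connectedComponentsWithStats(m)
    for i in range(1,k):
        if st[i,4]>8: print(n,st[i],c[i].round(1),at(f,c[i],61),at(f,c[i],50))
E
python3 c.py
```

```text
post top [606.9  92.2  62. ]
hole [601.7 -91.4  54. ] [601.1 -89.2  54. ]
pivot [648.9 -77.1  60. ] [647.1 -75.1  60. ]
plate corners FL,FR [576.5 125.1  10. ] [565.9 -96.4  10. ]
rail front edge top [593.5 117.9  40. ] [584.6 -39.8  40. ]
eye [460.   36.6  10. ] block top [471.3  11.   20. ] far block [498.6 -56.9  20. ] tailend [510.1 -84.7  15. ]
S block top [470.6  13.4  20. ] far [499.4 -57.4  20. ] tail [508.7 -82.2  15. ] eye [458.4  40.9  10. ]
t [283 193   7   7  43] [286.  196.1] [607.   93.1  61. ] [609.5  93.9  50. ]
s [271 264   6   8  26] [273.  267.8] [606.9 100.2  61. ] [611.6  93.3  50. ]
```

```bash
cat > p.py <<'E'
# usage: p.py x y z roll pitch yaw nrows
from h import *
import sys
a=[float(v) for v in sys.argv[1:8]]; n=int(a[6])
s=sensors.state(); p=np.array(s['ee_pos']); Q=R.from_euler('xyz',s['ee_rot'],degrees=True)
G=R.from_euler('xyz',a[3:6],degrees=True); dv=(Q.inv()*G).as_rotvec()
print('t',round(s['time_s'],2),'from',p.round(1),np.round(s['ee_rot'],2),'F',np.round(s['force'],1))
c=p
for i in range(n):
    q=Q*R.from_rotvec(dv*i/n); tgt=p+(np.array(a[:3])-p)*(i+1)/n
    d=(q.inv().apply(tgt-c)/10).round(2); w=(dv/n).round(3); c=c+q.apply(d*10)
    print(', '.join(f'{v:g}' for v in [*d,*w]),',')
E
python3 p.py 471 12 110 180 0 112.3 15
```

```text
t 2.25 from [ 232.8 -525.8  228. ] [180.    -0.    23.88] F [-0.3  0.5 -0.5]
2.9, -2.64, 0.79, 0, 0, -0.103 ,
3.16, -2.32, 0.78, 0, 0, -0.103 ,
3.38, -1.99, 0.79, 0, 0, -0.103 ,
3.57, -1.62, 0.79, 0, 0, -0.103 ,
3.71, -1.26, 0.78, 0, 0, -0.103 ,
3.83, -0.86, 0.79, 0, 0, -0.103 ,
3.89, -0.47, 0.78, 0, 0, -0.103 ,
3.92, -0.07, 0.79, 0, 0, -0.103 ,
3.91, 0.34, 0.79, 0, 0, -0.103 ,
3.85, 0.74, 0.78, 0, 0, -0.103 ,
3.76, 1.12, 0.79, 0, 0, -0.103 ,
3.62, 1.51, 0.79, 0, 0, -0.103 ,
3.44, 1.87, 0.78, 0, 0, -0.103 ,
3.24, 2.22, 0.79, 0, 0, -0.103 ,
2.99, 2.53, 0.79, 0, 0, -0.103 ,
```

Emit:
step_arm(plan=[2.9,-2.64,0.79,0,0,-0.103,3.16,-2.32,0.78,0,0,-0.103,3.38,-1.99,0.79,0,0,-0.103,3.57,-1.62,0.79,0,0,-0.103,3.71,-1.26,0.78,0,0,-0.103], hand=4.0, newtons=40)

```text
time_s: 2.67
ee_pos: [312.4, -344.9, 188.4]
ee_rot: [180.0, -0.0, 53.6]
force: [0.9, 0.0, -0.8]
gripper_width: 60.7
gripper_force: 0.0
```

Emit:
step_arm(plan=[3.83,-0.86,0.79,0,0,-0.103,3.89,-0.47,0.78,0,0,-0.103,3.92,-0.07,0.79,0,0,-0.103,3.91,0.34,0.79,0,0,-0.103,3.85,0.74,0.78,0,0,-0.103])

```text
time_s: 3.08
ee_pos: [391.9, -165.5, 149.3]
ee_rot: [179.9, 0.0, 83.2]
force: [1.5, -0.9, 0.7]
gripper_width: 40.1
gripper_force: 0.0
```

Emit:
step_arm(plan=[3.76,1.12,0.79,0,0,-0.103,3.62,1.51,0.79,0,0,-0.103,3.44,1.87,0.78,0,0,-0.103,3.24,2.22,0.79,0,0,-0.103,2.99,2.53,0.79,0,0,-0.103])

```text
time_s: 3.5
ee_pos: [471.1, 14.2, 109.8]
ee_rot: [180.0, 0.0, 112.7]
force: [-0.0, -0.7, -0.4]
gripper_width: 40.3
gripper_force: 0.0
```

Emit:
step_arm(plan=[0,0,0,0,0,0,0,0,0,0,0,0])

```text
time_s: 3.67
ee_pos: [470.7, 13.7, 109.5]
ee_rot: [-179.9, -0.0, 112.6]
force: [-0.7, -0.9, -0.6]
gripper_width: 40.2
gripper_force: 0.0
```

```bash
python3 p.py 471 12 17 180 0 112.3 4
```

```text
t 3.67 from [470.7  13.7 109.5] [-179.94   -0.    112.6 ] F [-0.7 -0.9 -0.6]
-0.04, -0.01, 2.31, -0, -0, 0.001 ,
-0.05, -0.01, 2.32, -0, -0, 0.001 ,
-0.04, -0.01, 2.31, -0, -0, 0.001 ,
-0.04, -0.01, 2.31, -0, -0, 0.001 ,
```

Emit:
step_arm(plan=[-0.04,0,2.3,0,0,0,-0.04,0,2.3,0,0,0,-0.04,0,2.3,0,0,0,-0.04,0,2.3,0,0,0,0,0,0,0,0,0])

```text
time_s: 4.08
ee_pos: [469.3, 9.2, 15.8]
ee_rot: [-179.8, -0.1, 112.2]
force: [-0.5, 0.3, -0.6]
gripper_width: 40.1
gripper_force: 0.0
```

Emit:
step_arm(plan=[0,0,0,0,0,0,0,0,0,0,0,0,0,0,0,0,0,0,0,0,0,0,0,0,0,0,0,0,0,0], hand=0.8, newtons=45)

```text
time_s: 4.5
ee_pos: [471.8, 10.5, 19.1]
ee_rot: [179.9, 0.1, 112.4]
force: [-0.0, -1.6, 5.4]
gripper_width: 15.8
gripper_force: 45.0
```

Emit:
step_arm(plan=[0,0,0,0,0,0,0,0,0,0,0,0,0,0,0,0,0,0])

```text
time_s: 4.75
ee_pos: [471.8, 10.5, 19.1]
ee_rot: [179.9, 0.1, 112.4]
force: [-0.8, -2.2, 6.8]
gripper_width: 15.6
gripper_force: 45.0
```

```bash
cat > d.py <<'E'
from h import *
import sys
t=viewer.grab_frame('top'); s=viewer.grab_frame('side')
def c(f,x,y,w,h,W,H): return cv2.resize(f['img'][y:y+h,x:x+w,::-1],(W,H),interpolation=cv2.INTER_CUBIC)
n,tx,ty,sx,sy=sys.argv[1],*map(int,sys.argv[2:6]); w=int(sys.argv[6])
cv2.imwrite('pics/'+n,np.hstack([c(t,tx,ty,w,w*3//2,400,600),c(s,sx,sy,w,w*3//2,400,600)]))
for o in('spring','eye','tail','hole'):
    for k,f in(('top',t),('side',s)):
        print(o,k,[(np.round(d['location'],1).tolist(),round(d['score'],2)) for d in viewer.pinpoint(o,f)][:3])
print(sensors.state()['ee_pos'],sensors.state()['ee_rot'],sensors.state()['time_s'])
E
python3 d.py g1.png 300 215 310 210 100
```

```text
spring top [([435.4, 342.7], 0.83), ([510.1, 333.4], 0.68), ([290.4, 195.3], 0.4)]
spring side [([452.8, 238.9], 0.82), ([355.3, 281.2], 0.68), ([470.5, 196.2], 0.66)]
eye top [([495.5, 326.4], 0.66), ([450.0, 341.2], 0.65)]
eye side [([458.7, 196.6], 0.54), ([358.0, 289.1], 0.52)]
tail top [([556.7, 358.7], 0.57), ([377.2, 349.7], 0.51)]
tail side [([497.3, 180.0], 0.51), ([356.6, 279.5], 0.48), ([442.6, 276.6], 0.47)]
hole top [([381.0, 197.5], 0.73), ([487.2, 169.4], 0.64)]
hole side [([321.3, 205.6], 0.57)]
[471.82979816  10.4940566   19.1319899 ] [1.79901113e+02 7.94409486e-02 1.12434809e+02] 5.25
```

View pics/g1.png

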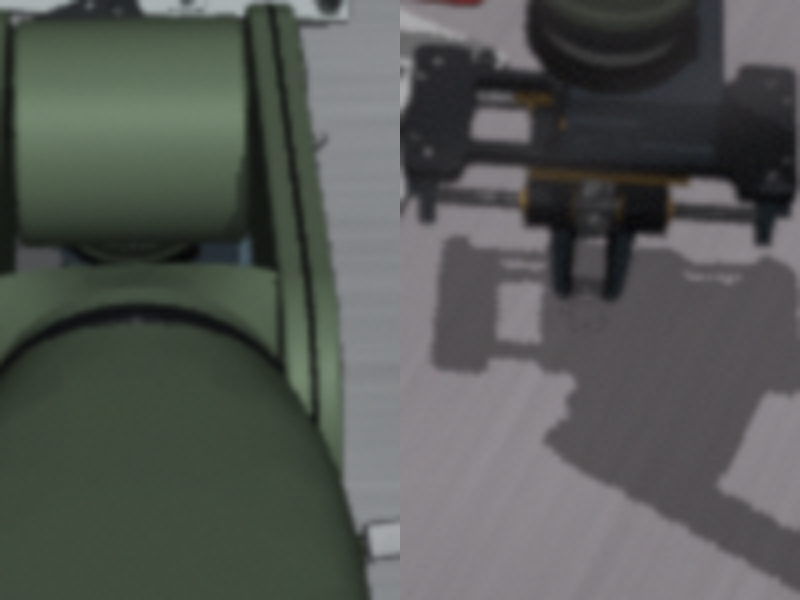

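The spring is gripped: the tail shows in top at (380,249), and the side view shows the block between the fingers with the eye at (357,287). Next I lift it and bring the tail near the hole.

```bash
cat > k.py <<'E'
from h import *
TAIL=np.array([-100.3,0,18.8]); EYE=np.array([28.7,0,9.1])
O=np.array([602.7,5.3,0]); YAW=-2.9
def L(p): return O+R.from_euler('z',YAW,degrees=True).apply(p)
def tcp_for(off,P,rot): return np.array(P)-R.from_euler('xyz',rot,degrees=True).apply(off)
E
python3 -c "
from k import *
print(tcp_for(TAIL,[601.2,-90.5,84],[180,-5,87.1]))"
python3 p.py 473 11 120 180 0 112.4 4; python3 - <<'E'
import subprocess
E
```

```text
[606.17226405   7.65393893 111.47018132]
t 5.25 from [471.8  10.5  19.1] [1.7990e+02 8.0000e-02 1.1243e+02] F [-0.2 -2.4  6.6]
-0, 0.04, -2.52, 0, 0, 0 ,
-0.01, 0.03, -2.52, 0, 0, 0 ,
0, 0.04, -2.52, 0, 0, 0 ,
0, 0.03, -2.53, 0, 0, 0 ,
```

Emit:
step_arm(plan=[0,0,-1.0,0,0,0,0,0,-2.5,0,0,0,0,0,-3.0,0,0,0,0,0,-3.0,0,0,0,0,0,-1.0,0,0,0])

```text
time_s: 5.67
ee_pos: [473.1, 10.9, 127.0]
ee_rot: [179.6, 0.2, 112.4]
force: [0.0, -0.3, -0.6]
gripper_width: 15.7
gripper_force: 45.0
```

```bash
python3 -c "
from k import *
p=tcp_for(TAIL,[601.2,-90.5,84],[180,-5,87.1]);print(p)
import os;os.system('python3 p.py %f %f %f 180 -5 87.1 8'%tuple(p))"
```

```text
t 5.67 from [473.1  10.9 127. ] [1.7963e+02 1.5000e-01 1.1241e+02] F [ 0.  -0.3 -0.6]
-0.67, 1.52, 0.21, -0.002, 0.011, 0.055 ,
-0.59, 1.56, 0.2, -0.002, 0.011, 0.055 ,
-0.5, 1.58, 0.19, -0.002, 0.011, 0.055 ,
-0.42, 1.61, 0.2, -0.002, 0.011, 0.055 ,
-0.33, 1.63, 0.19, -0.002, 0.011, 0.055 ,
-0.24, 1.65, 0.19, -0.002, 0.011, 0.055 ,
-0.15, 1.66, 0.2, -0.002, 0.011, 0.055 ,
-0.06, 1.66, 0.19, -0.002, 0.011, 0.055 ,
[606.17226405   7.65393893 111.47018132]
```

Emit:
step_arm(plan=[-0.67,1.52,0.2,0,0.011,0.055,-0.59,1.56,0.2,0,0.011,0.055,-0.5,1.58,0.2,0,0.011,0.055,-0.42,1.61,0.2,0,0.011,0.055,-0.33,1.63,0.2,0,0.011,0.055])

```text
time_s: 6.08
ee_pos: [554.6, 8.9, 112.4]
ee_rot: [-179.6, -3.1, 96.5]
force: [1.1, 0.1, -1.0]
gripper_width: 15.6
gripper_force: 45.0
```

Emit:
step_arm(plan=[-0.24,1.65,0.2,0,0.011,0.055,-0.15,1.66,0.2,0,0.011,0.055,-0.06,1.66,0.2,0,0.011,0.055,0,0,0,0,0,0,0,0,0,0,0,0])

```text
time_s: 6.5
ee_pos: [603.6, 7.6, 105.0]
ee_rot: [-178.8, -4.9, 87.2]
force: [-1.2, 0.2, -1.1]
gripper_width: 15.6
gripper_force: 45.0
```

Emit:
step_arm(plan=[0,0,0,0,0,0,0,0,0,0,0,0,0,0,0,0,0,0])

```text
time_s: 6.75
ee_pos: [603.1, 7.9, 105.8]
ee_rot: [-178.9, -4.9, 87.2]
force: [-0.2, -0.3, -0.9]
gripper_width: 15.8
gripper_force: 45.0
```

```bash
cat > e.py <<'E'
from k import *
import sys
t=viewer.grab_frame('top')
x,y,w,h=[int(v) for v in sys.argv[2:6]]
cv2.imwrite('pics/'+sys.argv[1],cv2.resize(t['img'][y:y+h,x:x+w,::-1],(800,int(800*h/w)),interpolation=cv2.INTER_CUBIC))
np.save('last.npy',t['img'])
st=sensors.state(); Q=R.from_euler('xyz',st['ee_rot'],degrees=True); p=np.array(st['ee_pos'])
for n,o in(('tail',TAIL),('eye',EYE)):
    P=p+Q.apply(o); print(n,'pred',P.round(1),'px',proj(t,P))
for o in('tail','hole','eye'): print(o,[(np.round(d['location'],1).tolist(),round(d['score'],2)) for d in viewer.pinpoint(o,t)][:4])
print(p.round(1),np.round(st['ee_rot'],2),st['time_s'],st['force'].round(1))
E
python3 e.py h1.png 340 160 80 60
```

```text
tail pred [598.  -90.4  78.6] px [385.8 196.2]
eye pred [604.6  37.2  99.2] px [315.5 192. ]
tail [([558.6, 359.0], 0.78), ([384.2, 199.5], 0.61)]
hole [([381.8, 196.0], 0.53)]
eye [([497.2, 324.6], 0.8), ([448.6, 338.7], 0.62), ([185.2, 214.0], 0.54)]
[603.3   7.8 105.9] [-178.9    -4.87   87.16] 6.8 [-0.6 -0.4 -1.3]
```

View pics/h1.png

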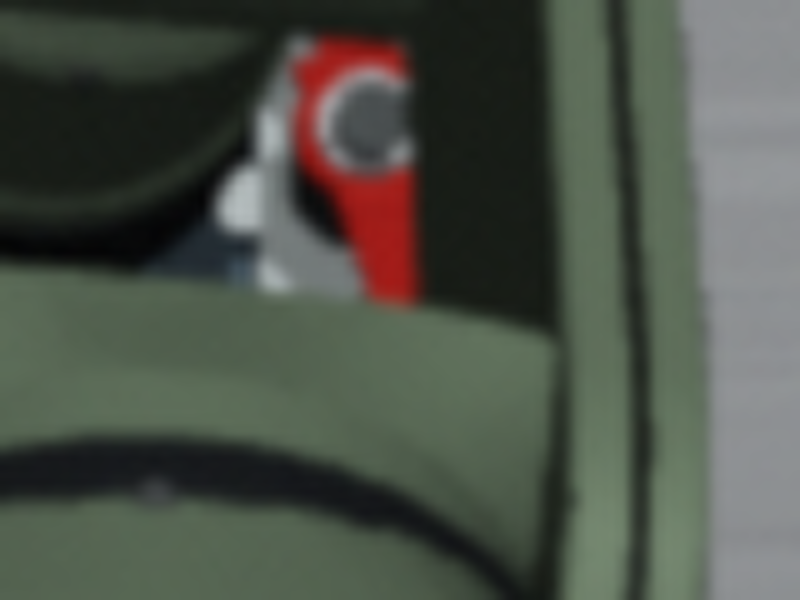

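The elbow hides the hole area in the top view (only the lever pivot shows, at (377,172)). I'll try the side view.

```bash
cat > e.py <<'E'
from k import *
import sys
def show(n,x,y,w,h,s=None):
    s=s or viewer.grab_frame('side')
    cv2.imwrite('pics/'+n,cv2.resize(s['img'][y:y+h,x:x+w,::-1],(800,int(800*h/w)),interpolation=cv2.INTER_CUBIC))
    st=sensors.state(); Q=R.from_euler('xyz',st['ee_rot'],degrees=True); p=np.array(st['ee_pos'])
    for m,o in(('tail',TAIL),('eye',EYE)):
        P=p+Q.apply(o); print(m,'pred',P.round(1),'px',proj(s,P))
    print('hole px',proj(s,[601.2,-90.5,54]),'post top px',proj(s,[607,93.3,62.5]))
    for o in('tail','hole','eye'): print(o,[(np.round(d['location'],1).tolist(),round(d['score'],2)) for d in viewer.pinpoint(o,s)][:4])
    print(p.round(1),np.round(st['ee_rot'],2),st['time_s'],st['force'].round(1))
show(sys.argv[1],*[int(v) for v in sys.argv[2:6]])
E
python3 e.py h2.png 250 150 120 90
```

```text
tail pred [598.5 -90.5  78.5] px [322.8 198.1]
eye pred [605.1  37.1  99.1] px [289.3 232.4]
hole px [321.5 205.8] post top px [274.7 264.7]
tail [([443.6, 275.0], 0.72), ([496.5, 179.8], 0.63), ([319.7, 198.4], 0.62)]
hole [([298.9, 229.1], 0.26)]
eye [([458.1, 196.0], 0.63), ([458.6, 225.3], 0.58), ([288.4, 232.6], 0.48)]
[603.8   7.7 105.8] [-178.92   -4.88   87.14] 7.0 [-0.1 -0.5 -0.7]
```

View pics/h2.png

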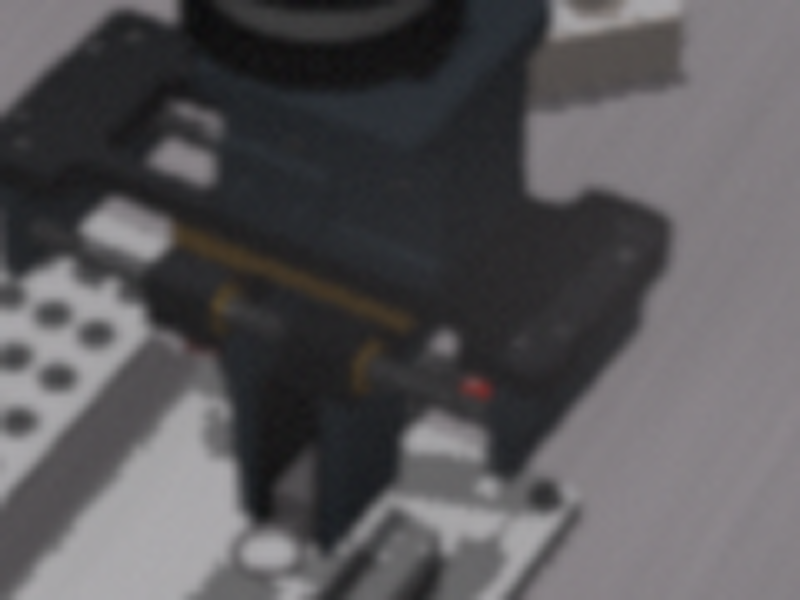

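The side view shows the eye at (290,233), close to the predicted (289,232), so the in-hand model holds. The tail and hole are hidden behind the gripper. I'll align from the measured positions and descend, feeling for contact.

```bash
sed -i 's/-100.3,0,18.8/-100.5,0,18.8/;s/28.7,0,9.1/28.5,0,9.1/' k.py
cat > m.py <<'E'
# m.py tail|eye x y z pitch n [yaw]
from k import *
import sys,os
o={'tail':TAIL,'eye':EYE}[sys.argv[1]]; a=[float(v) for v in sys.argv[2:]]; yaw=a[5] if len(a)>5 else 87.1
st=sensors.state(); Q=R.from_euler('xyz',st['ee_rot'],degrees=True); print('now',sys.argv[1],(np.array(st['ee_pos'])+Q.apply(o)).round(1),flush=True)
p=tcp_for(o,a[:3],[180,a[3],yaw]); print('tcp goal',p.round(1),flush=True)
os.system('python3 p.py %f %f %f 180 %f %f %d'%(*p,a[3],yaw,a[4]))
E
python3 m.py tail 602.2 -91 60 -5 4
```

```text
now tail [598.7 -90.7  78.3]
tcp goal [607.2   7.4  87.5]
t 7.15 from [604.    7.7 105.6] [-178.91   -4.88   87.14] F [ 0.3  0.4 -0.9]
-0.04, 0.09, 0.45, -0.005, 0.001, 0 ,
-0.05, 0.09, 0.45, -0.005, 0.001, 0 ,
-0.04, 0.08, 0.45, -0.005, 0.001, 0 ,
-0.04, 0.08, 0.45, -0.005, 0.001, 0 ,
```

Emit:
step_arm(plan=[-0.04,0.08,0.45,-0.005,0,0,-0.04,0.08,0.45,-0.005,0,0,-0.04,0.08,0.45,-0.005,0,0,-0.04,0.08,0.45,-0.005,0,0,0,0,0,0,0,0])

```text
time_s: 7.57
ee_pos: [606.1, 7.5, 86.0]
ee_rot: [-179.9, -4.9, 87.1]
force: [-0.6, 0.2, -1.3]
gripper_width: 15.3
gripper_force: 45.0
```

Emit:
step_arm(plan=[0,0,0,0,0,0,0,0,0,0,0,0,0,0,0,0,0,0,0,0,0,0,0,0,0,0,0,0,0,0])

```text
time_s: 7.98
ee_pos: [607.1, 7.4, 87.7]
ee_rot: [179.9, -4.9, 87.1]
force: [-0.3, 0.4, -0.8]
gripper_width: 15.5
gripper_force: 45.0
```

Emit:
step_arm(plan=[0,0,0,0,0,0,0,0,0,0,0,0,0,0,0,0,0,0,0,0,0,0,0,0,0,0,0,0,0,0])

```text
time_s: 8.4
ee_pos: [607.0, 7.5, 87.4]
ee_rot: [179.9, -4.9, 87.1]
force: [0.4, -0.3, -0.6]
gripper_width: 15.7
gripper_force: 45.0
```

```bash
python3 m.py tail 602.2 -91 56 -5 2
```

```text
now tail [602.1 -91.   60.2]
tcp goal [607.2   7.4  83.5]
t 8.4 from [607.    7.5  87.4] [179.94  -4.88  87.13] F [ 0.4 -0.3 -0.6]
-0.02, 0.01, 0.2, 0, 0.001, 0 ,
-0.02, 0.01, 0.19, 0, 0.001, 0 ,
```

Emit:
step_arm(plan=[-0.02,0,0.2,0,0,0,-0.02,0,0.2,0,0,0,-0.02,0,0.2,0,0,0,-0.02,0,0.2,0,0,0,0,0,0,0,0,0])

```text
time_s: 8.82
ee_pos: [606.6, 7.3, 78.7]
ee_rot: [-180.0, -4.9, 87.1]
force: [-0.1, -0.4, -1.7]
gripper_width: 15.5
gripper_force: 45.0
```

Emit:
step_arm(plan=[-0.02,0,0.2,0,0,0,-0.02,0,0.2,0,0,0,-0.02,0,0.25,0,0,0,0,0,0,0,0,0,0,0,0,0,0,0])

```text
time_s: 9.23
ee_pos: [606.9, 7.3, 72.6]
ee_rot: [180.0, -4.9, 87.1]
force: [0.5, 0.2, -0.8]
gripper_width: 16.0
gripper_force: 45.0
```

Emit:
step_arm(plan=[0,0,0,0,0,0,0,0,0,0,0,0,0,0,0,0,0,0,0,0,0,0,0,0,0,0,0,0,0,0])

```text
time_s: 9.65
ee_pos: [607.0, 7.3, 73.0]
ee_rot: [179.9, -4.9, 87.1]
force: [-0.1, 0.4, -0.3]
gripper_width: 15.6
gripper_force: 45.0
```

```bash
python3 m.py tail 602.2 -91 45.7 -5 2; python3 - <<'E'
from h import *
print(sensors.state()['force'],sensors.state()['torque'])
E
```

```text
now tail [602.1 -91.1  45.7]
tcp goal [607.2   7.4  73.2]
t 9.65 from [607.    7.3  73. ] [179.94  -4.88  87.13] F [-0.1  0.4 -0.3]
0, 0.01, -0.01, 0.001, 0.001, 0 ,
0.01, 0.01, -0.01, 0.001, 0.001, 0 ,
[-0.05121226  0.43066973 -0.33938897] [-0.066763   -0.08825538 -0.05885721]
```

No contact force, so the tail looks to be in the hole. I'll draw it gently toward the post; the lever should follow.

```bash
python3 m.py tail 600 -81 45.5 -5 5
```

```text
now tail [602.1 -91.1  45.7]
tcp goal [605.   17.4  73. ]
t 9.65 from [607.    7.3  73. ] [179.94  -4.88  87.13] F [-0.1  0.4 -0.3]
0.2, -0.05, 0.02, 0, 0, 0 ,
0.2, -0.05, 0.01, 0, 0, 0 ,
0.19, -0.05, 0.02, 0, 0, 0 ,
0.2, -0.05, 0.01, 0, 0, 0 ,
0.2, -0.05, 0.02, 0, 0, 0 ,
```

Emit:
step_arm(plan=[0.2,-0.05,0.02,0,0,0,0.2,-0.05,0.02,0,0,0,0.2,-0.05,0.02,0,0,0,0.2,-0.05,0.02,0,0,0,0.2,-0.05,0.02,0,0,0])

```text
time_s: 10.07
ee_pos: [605.0, 17.5, 72.7]
ee_rot: [179.9, -4.9, 87.1]
force: [0.3, -1.6, -1.3]
gripper_width: 15.4
gripper_force: 45.0
```

Emit:
step_arm(plan=[0,0,0,0,0,0,0,0,0,0,0,0,0,0,0,0,0,0,0,0,0,0,0,0,0])

```text
invalid input at $.plan: expected a multiple of 6 numbers
```

```bash
cat > f.py <<'E'
from k import *
F=[]
for i in range(6):
    f=viewer.grab_frame('side' if i%2 else 'top'); F.append(sensors.state()['force'])
    if i<2: print(['top','side'][i],'hole/lever', [(np.round(d['location'],1).tolist(),round(d['score'],2)) for d in viewer.pinpoint('hole',f)][:2],proj(f,[601.2,-90.5,54]),proj(f,[598.6,-74.6,54]))
print(np.mean(F,0).round(2))
h=f['img'];hs=cv2.cvtColor(h,cv2.COLOR_RGB2HSV)
m=cv2.inRange(hs,(0,150,60),(8,255,255))|cv2.inRange(hs,(172,150,60),(180,255,255)); m[:, 350:]=0
ys,xs=np.nonzero(m); print('red px side n',len(xs), xs.min() if len(xs) else 0, xs.max() if len(xs) else 0, ys.min(), ys.max())
E
python3 f.py; python3 m.py tail 599 -77 45.5 -5 2
```

```text
top hole/lever [([484.3, 171.5], 0.4)] [384.6 197.4] [376.2 199. ]
side hole/lever [] [321.5 205.8] [319.1 211.2]
[ 0.46  0.02 -0.95]
now tail [600.1 -80.9  45.4]
tcp goal [604.   21.4  73. ]
t 10.47 from [605.   17.5  72.7] [179.95  -4.89  87.13] F [ 0.2 -0.5 -0.7]
0.19, -0.06, 0, 0, 0.001, 0 ,
0.19, -0.06, 0.01, 0, 0.001, 0 ,Traceback (most recent call last):
  File "f.py", line 9, in <module>
    ys,xs=np.nonzero(m); print('red px side n',len(xs), xs.min() if len(xs) else 0, xs.max() if len(xs) else 0, ys.min(), ys.max())
                                                                                                                ~~~~~~^^
    return umr_minimum(a, axis, None, out, keepdims, initial, where)
ValueError: zero-size array to reduction operation minimum which has no identity
```

Emit:
step_arm(plan=[0.2,-0.05,0.02,0,0,0,0.2,-0.05,0.02,0,0,0,0.2,-0.05,0.02,0,0,0,0.2,0,0.02,0,0,0,0.2,0,0.02,0,0,0])

```text
time_s: 10.88
ee_pos: [604.1, 27.7, 72.6]
ee_rot: [179.9, -4.9, 87.1]
force: [0.5, -1.9, -1.2]
gripper_width: 15.8
gripper_force: 45.0
```

Emit:
step_arm(plan=[0.2,0,0.02,0,0,0,0.2,0,0.02,0,0,0,0,0,0,0,0,0,0,0,0,0,0,0,0,0,0,0,0,0])

```text
time_s: 11.3
ee_pos: [604.2, 31.3, 72.5]
ee_rot: [179.9, -4.9, 87.1]
force: [0.1, -3.5, -0.5]
gripper_width: 15.7
gripper_force: 45.0
```

```bash
sed -i '/^h=/,$d' f.py; python3 f.py; python3 e.py j1.png 250 150 120 90;python3 m.py tail 599 -77 45.5 -5 2
```

```text
top hole/lever [] [384.6 197.4] [376.2 199. ]
side hole/lever [] [321.5 205.8] [319.1 211.2]
[ 0.21 -3.37 -1.56]
tail pred [599.3 -66.9  45.3] px [317.1 216.4]
eye pred [605.7  60.7  65.9] px [283.7 251.9]
hole px [321.5 205.8] post top px [274.7 264.7]
tail [([497.3, 179.0], 0.67), ([445.9, 277.0], 0.65), ([298.8, 252.9], 0.54)]
hole []
eye [([458.0, 197.3], 0.65), ([460.5, 228.6], 0.56), ([285.3, 253.1], 0.55)]
[604.2  31.5  72.5] [179.94  -4.87  87.13] 11.75 [ 0.4 -4.1 -1.6]
now tail [599.3 -66.9  45.3]
tcp goal [604.   21.4  73. ]
t 11.9 from [604.2  31.5  72.5] [179.94  -4.87  87.13] F [-0.  -2.6 -1.2]
-0.51, 0.01, -0.07, 0, 0.001, 0 ,
-0.5, 0.02, -0.06, 0, 0.001, 0 ,
```

The 3.4 N of pull means the tail is hooked and the lever is home. I'll carry on toward the post, rising slightly, and stop just short to look.

```bash
python3 m.py eye 606.3 73.5 68 -4.9 5
```

```text
now eye [605.7  60.7  65.9]
tcp goal [604.8  44.4  74.6]
t 11.9 from [604.2  31.5  72.5] [179.94  -4.87  87.13] F [-0.  -2.6 -1.2]
0.26, -0, -0.02, 0, 0, 0 ,
0.26, -0, -0.02, 0, 0, 0 ,
0.26, -0, -0.02, 0, 0, 0 ,
0.26, -0, -0.02, 0, 0, 0 ,
0.26, -0, -0.02, 0, 0, 0 ,
```

Emit:
step_arm(plan=[0.26,0,-0.02,0,0,0,0.26,0,-0.02,0,0,0,0.26,0,-0.02,0,0,0,0.26,0,-0.02,0,0,0,0.26,0,-0.02,0,0,0], newtons=60)

```text
time_s: 12.32
ee_pos: [604.6, 43.8, 74.4]
ee_rot: [180.0, -4.8, 87.2]
force: [0.4, -8.0, -1.9]
gripper_width: 15.6
gripper_force: 60.0
```

Emit:
step_arm(plan=[0,0,0,0,0,0,0,0,0,0,0,0,0,0,0,0,0,0,0,0,0,0,0,0])

```text
time_s: 12.65
ee_pos: [604.6, 43.5, 74.4]
ee_rot: [180.0, -4.8, 87.2]
force: [-0.9, -7.8, -1.7]
gripper_width: 15.4
gripper_force: 60.0
```

```bash
python3 f.py; python3 e.py j2.png 240 225 80 60
```

```text
top hole/lever [([371.8, 196.0], 0.67)] [384.6 197.4] [376.2 199. ]
side hole/lever [] [321.5 205.8] [319.1 211.2]
[ 0.14 -7.67 -1.73]
tail pred [599.7 -55.   47.3] px [314.3 219.5]
eye pred [606.   72.6  67.7] px [280.4 255.6]
hole px [321.5 205.8] post top px [274.7 264.7]
tail [([443.0, 278.2], 0.69), ([497.4, 179.8], 0.42)]
hole []
eye [([458.3, 226.6], 0.91), ([460.1, 196.3], 0.85), ([284.0, 254.4], 0.48)]
[604.6  43.5  74.4] [179.97  -4.76  87.18] 13.1 [ 0.1 -7.5 -2.3]
```

View pics/j2.png

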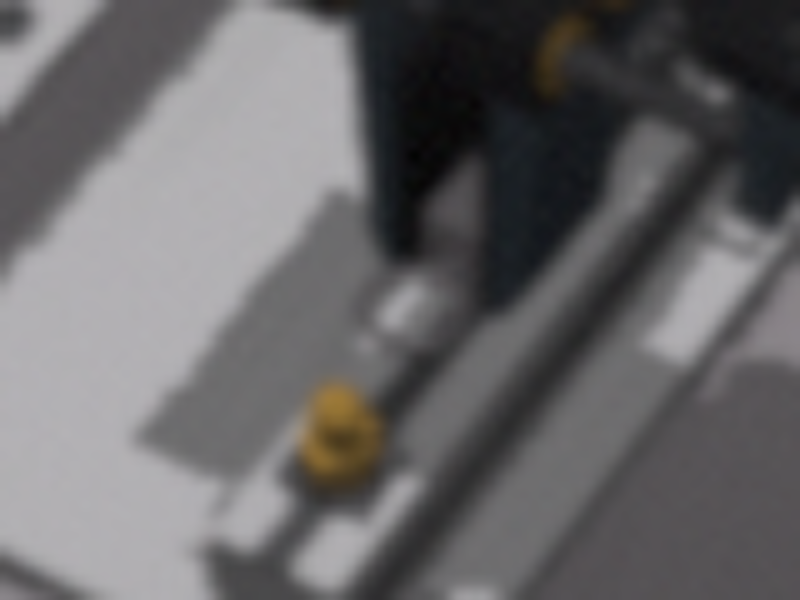

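The side view shows the post head at (273.6,264.5) and the eye ring centred near (280.8,255.5), against a prediction of (280.4,255.6).

```bash
python3 - <<'E'
from k import *
s=viewer.grab_frame('side')
h=cv2.cvtColor(s['img'],cv2.COLOR_RGB2HSV); m=cv2.inRange(h,(14,110,60),(30,255,255))
ys,xs=np.nonzero(m[250:290,260:290]); print(xs.min()+260,xs.max()+260,ys.min()+250,ys.max()+250)
for q in((273.6,264.5),(273.2,264.6),(274,265)): print(at(s,q,62.5))
for z in(62.5,60,58.5,51,43): print(z,proj(s,[607,93.3,z]))
for yy in (88,90,92,94,96): print(yy,proj(s,L([0,yy-5.3,62.5])))
E
python3 m.py eye 607.0 93.0 68.5 -4.9 10
```

```text
270 277 264 272
[609.2  93.8  62.5]
[609.7  94.3  62.5]
[607.9  94.4  62.5]
62.5 [274.7 264.7]
60 [274.8 265.6]
58.5 [274.8 266. ]
51 [275.1 268.4]
43 [275.3 270.9]
88 [276.2 262.8]
90 [275.6 263.5]
92 [275.1 264.2]
94 [274.5 264.9]
96 [273.9 265.7]
now eye [606.   72.6  67.6]
tcp goal [605.5  63.9  75.1]
t 13.3 from [604.6  43.5  74.4] [179.98  -4.75  87.17] F [ 0.8 -7.9 -2. ]
0.2, -0, 0.01, 0, 0, 0 ,
0.21, -0, 0.01, 0, 0, 0 ,
0.2, -0, 0.01, 0, 0, 0 ,
0.21, -0, 0.01, 0, 0, 0 ,
0.2, -0, 0.01, 0, 0, 0 ,
0.2, -0, 0.01, 0, 0, 0 ,
0.21, -0, 0.01, 0, 0, 0 ,
0.2, -0, 0, 0, 0, 0 ,
0.21, -0.01, 0.01, 0, 0, 0 ,
0.2, 0, 0.01, 0, 0, 0 ,
```

Emit:
step_arm(plan=[0.21,0,0,0,0,0,0.21,0,0,0,0,0,0.21,0,0,0,0,0,0.21,0,0,0,0,0,0.21,0,0,0,0,0])

```text
time_s: 13.72
ee_pos: [604.9, 53.1, 75.1]
ee_rot: [180.0, -4.7, 87.2]
force: [0.5, -10.9, -2.4]
gripper_width: 15.6
gripper_force: 60.0
```

Emit:
step_arm(plan=[0.21,0,0,0,0,0,0.21,0,0,0,0,0,0.21,0,0,0,0,0,0.21,0,0,0,0,0,0.21,0,0,0,0,0])

```text
time_s: 14.13
ee_pos: [605.2, 62.5, 75.8]
ee_rot: [-180.0, -4.5, 87.2]
force: [-0.2, -14.2, -2.5]
gripper_width: 15.7
gripper_force: 60.0
```

Emit:
step_arm(plan=[0,0,0,0,0,0,0,0,0,0,0,0,0,0,0,0,0,0])

```text
time_s: 14.38
ee_pos: [605.2, 62.3, 75.7]
ee_rot: [-180.0, -4.5, 87.2]
force: [0.0, -14.3, -1.2]
gripper_width: 15.5
gripper_force: 60.0
```

```bash
python3 f.py; python3 e.py j3.png 240 235 64 48; python3 m.py eye 607.4 93.6 68.5 -4.9 2
```

```text
top hole/lever [([374.1, 198.8], 0.65)] [384.6 197.4] [376.2 199. ]
side hole/lever [([320.9, 212.4], 0.38)] [321.5 205.8] [319.1 211.2]
[  0.06 -13.78  -2.65]
tail pred [600.4 -36.3  49. ] px [309.7 224.9]
eye pred [606.6  91.3  68.9] px [275.2 262. ]
hole px [321.5 205.8] post top px [274.7 264.7]
tail [([499.1, 180.5], 0.63), ([442.4, 278.7], 0.58)]
hole [([317.1, 209.2], 0.58)]
eye [([457.8, 229.9], 0.72), ([457.1, 197.2], 0.56), ([280.3, 263.4], 0.46), ([320.8, 210.3], 0.29)]
[605.2  62.2  75.7] [-179.98   -4.54   87.24] 14.8333 [ -0.5 -13.6  -3.3]
now eye [606.6  91.3  68.9]
tcp goal [605.9  64.5  75.1]
t 14.98 from [605.2  62.2  75.7] [-179.98   -4.54   87.23] F [ -0.1 -13.7  -2.9]
0.11, 0.03, 0.04, -0, 0.003, 0.001 ,
0.11, 0.03, 0.04, -0, 0.003, 0.001 ,
```

View pics/j3.png

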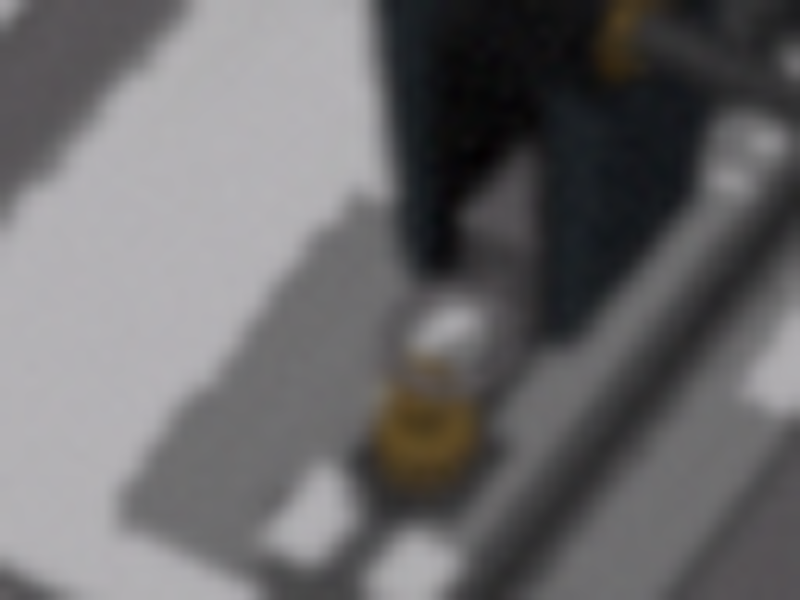

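The eye ring is hovering over the post: ring centre about (276,261.4), head top about (274.6,265). It needs about 3 to 4 mm more along y before I lower it, feeling for contact.

Emit:
step_arm(plan=[0.18,0.02,0,0,0,0,0.18,0.02,0,0,0,0,0,0,0,0,0,0,0,0,0,0,0,0,0,0,0,0,0,0])

```text
time_s: 15.4
ee_pos: [605.6, 65.5, 75.9]
ee_rot: [-180.0, -4.5, 87.2]
force: [-0.1, -14.2, -2.4]
gripper_width: 15.3
gripper_force: 60.0
```

```bash
cat > g.py <<'E'
from k import *
import sys
# fit ring (eye) and post by image: print predicted overlays
s=viewer.grab_frame('side'); st=sensors.state(); Q=R.from_euler('xyz',st['ee_rot'],degrees=True); p=np.array(st['ee_pos'])
im=s['img'][235:283,240:304,::-1]; k=12.5; im=cv2.resize(im,(800,600),interpolation=cv2.INTER_CUBIC)
def circ(C,r,Rm,col):
    pts=[proj(s,C+Rm.apply([r*np.cos(a),r*np.sin(a),0])) for a in np.linspace(0,6.283,60)]
    q=((np.array(pts)-[240,235]+.5)*k).astype(np.int32); cv2.polylines(im,[q],True,col,1)
E_=p+Q.apply(EYE); print('eye',E_.round(1),np.round(st['ee_rot'],2),st['time_s'],st['force'].round(1))
raw=im.copy()
circ(E_,8,Q,(0,255,0));circ(E_,11,Q,(0,255,0))
I=R.identity()
P=np.array([607.3,93.8,0]); circ(P+[0,0,62.5],3.5,I,(0,0,255));circ(P+[0,0,59.5],5.5,I,(0,0,255));circ(P+[0,0,51],8,I,(255,0,0))
cv2.imwrite('pics/'+sys.argv[1],np.hstack([cv2.resize(raw[150:550,250:650],(400,400)),cv2.resize(im[150:550,250:650],(400,400))]))
E
python3 g.py j4.png
```

```text
eye [607.   94.5  69.1] [-179.96   -4.5    87.25] 15.45 [  0.4 -14.7  -2.5]
```

View pics/j4.png

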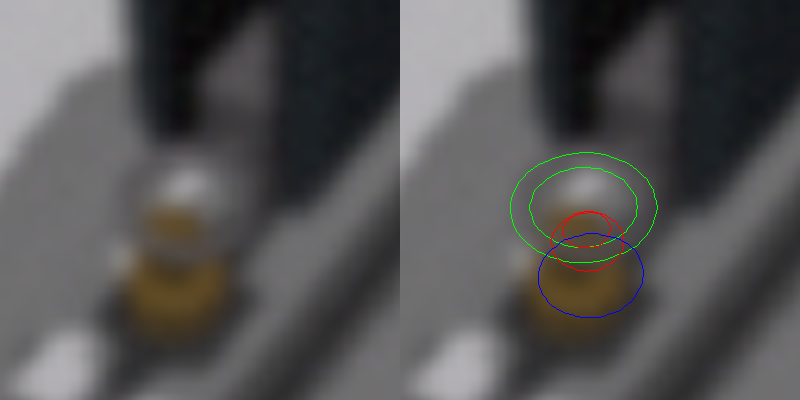

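The overlay matches the eye ring, with its centre about (184,207) in the crop. The real post sits about 1 px left of my model, so it is nearer x=609. I'll shift the eye +1.5 mm in x and lower it in small steps while levelling.

```bash
python3 m.py eye 608.6 94.2 57 -0.5 12
```

```text
now eye [607.   94.5  69.1]
tcp goal [607.2  65.7  65.9]
t 15.45 from [605.6  65.5  75.9] [-179.96   -4.5    87.25] F [  0.4 -14.7  -2.5]
-0, 0.01, 0.08, -0, -0.006, 0 ,
-0.01, 0.02, 0.09, -0, -0.006, 0 ,
-0, 0.01, 0.08, -0, -0.006, 0 ,
-0, 0.01, 0.08, -0, -0.006, 0 ,
-0.01, 0.01, 0.09, -0, -0.006, 0 ,
0, 0.02, 0.08, -0, -0.006, 0 ,
0, 0.01, 0.09, -0, -0.006, 0 ,
-0, 0.01, 0.08, -0, -0.006, 0 ,
-0, 0.01, 0.08, -0, -0.006, 0 ,
-0, 0.02, 0.09, -0, -0.006, 0 ,
-0, 0.01, 0.08, -0, -0.006, 0 ,
0, 0.01, 0.09, -0, -0.006, 0 ,
```

Emit:
step_arm(plan=[0,0.08,0,0,0,0,0,0.08,0,0,0,0,-0.01,0,0.08,0,-0.006,0,-0.01,0,0.08,0,-0.006,0,0,0,0.08,0,-0.006,0])

```text
time_s: 15.87
ee_pos: [607.0, 65.3, 73.4]
ee_rot: [-179.9, -3.5, 87.2]
force: [-0.6, -14.3, -2.4]
gripper_width: 15.4
gripper_force: 60.0
```

Emit:
step_arm(plan=[0,0,0.08,0,-0.006,0,0,0,0.08,0,-0.006,0,0,0,0,0,0,0,0,0,0,0,0,0,0,0,0,0,0,0])

```text
time_s: 16.28
ee_pos: [606.9, 65.5, 71.9]
ee_rot: [-179.9, -2.8, 87.2]
force: [-0.1, -15.7, -3.2]
gripper_width: 15.5
gripper_force: 60.0
```

```bash
python3 f.py; python3 m.py eye 608.6 94.2 57 -0.5 7
```

```text
top hole/lever [([371.4, 196.8], 0.57)] [384.6 197.4] [376.2 199. ]
side hole/lever [([320.3, 209.9], 0.59)] [321.5 205.8] [319.1 211.2]
[ -0.43 -14.89  -2.2 ]
now eye [608.3  94.3  64.3]
tcp goal [607.2  65.7  65.9]
t 16.68 from [606.9  65.5  72. ] [-179.91   -2.79   87.23] F [ -0.5 -14.7  -2.3]
-0, 0, 0.09, -0, -0.006, 0 ,
-0, 0.01, 0.08, -0, -0.006, 0 ,
-0, -0, 0.09, -0, -0.006, 0 ,
-0, 0, 0.09, -0, -0.006, 0 ,
-0, 0.01, 0.09, -0, -0.006, 0 ,
-0, -0, 0.08, -0, -0.006, 0 ,
0, 0, 0.09, -0, -0.006, 0 ,
```

Wire bottom is now at the head's top and there is no contact force. I'll lower on.

Emit:
step_arm(plan=[0,0,0.08,0,-0.006,0,0,0,0.08,0,-0.006,0,0,0,0.08,0,-0.006,0,0,0,0,0,0,0,0,0,0,0,0,0])

```text
time_s: 17.1
ee_pos: [606.8, 65.7, 69.6]
ee_rot: [-179.9, -1.8, 87.2]
force: [-0.7, -15.2, -2.5]
gripper_width: 15.4
gripper_force: 60.0
```

```bash
python3 f.py; python3 m.py eye 608.6 94.2 56 -0.5 6
```

```text
top hole/lever [([372.6, 196.0], 0.94)] [384.6 197.4] [376.2 199. ]
side hole/lever [([317.5, 211.8], 0.45), ([399.8, 186.9], 0.16)] [321.5 205.8] [319.1 211.2]
[ -0.94 -14.69  -2.09]
now eye [608.2  94.3  61.4]
tcp goal [607.2  65.7  64.9]
t 17.5 from [606.9  65.6  69.6] [-179.89   -1.76   87.23] F [ -0.8 -15.3  -2.1]
-0, 0, 0.08, -0, -0.004, 0 ,
-0, 0.01, 0.08, -0, -0.004, 0 ,
-0, 0, 0.08, -0, -0.004, 0 ,
-0, 0.01, 0.08, -0, -0.004, 0 ,
-0, 0, 0.08, -0, -0.004, 0 ,
-0, 0.01, 0.08, -0, -0.004, 0 ,
```

Emit:
step_arm(plan=[0,0,0.08,0,-0.004,0,0,0,0.08,0,-0.004,0,0,0,0.08,0,-0.004,0,0,0,0,0,0,0,0,0,0,0,0,0])

```text
time_s: 17.92
ee_pos: [606.9, 65.8, 67.3]
ee_rot: [-179.9, -1.1, 87.2]
force: [-2.0, -15.7, -1.7]
gripper_width: 15.2
gripper_force: 60.0
```

Emit:
step_arm(plan=[0,0,0.08,0,-0.004,0,0,0,0.08,0,-0.004,0,0,0,0.08,0,-0.004,0,0,0,0,0,0,0,0,0,0,0,0,0])

```text
time_s: 18.33
ee_pos: [606.9, 65.8, 65.0]
ee_rot: [-179.9, -0.4, 87.2]
force: [-0.8, -14.6, -1.8]
gripper_width: 15.3
gripper_force: 60.0
```

```bash
python3 f.py; python3 m.py eye 608.6 94.2 55 0 6
```

```text
top hole/lever [([374.6, 196.0], 0.96)] [384.6 197.4] [376.2 199. ]
side hole/lever [([319.5, 209.6], 0.64), ([272.8, 266.9], 0.5)] [321.5 205.8] [319.1 211.2]
[ -0.74 -14.96  -1.42]
now eye [608.2  94.3  56.1]
tcp goal [607.2  65.7  64.1]
t 18.73 from [606.9  65.8  65. ] [-179.89   -0.38   87.23] F [ -1.  -14.4  -1.2]
-0, 0, 0.02, -0, -0.001, 0 ,
-0, 0.01, 0.01, -0, -0.001, 0 ,
-0, 0, 0.02, -0, -0.001, 0 ,
-0, 0.01, 0.01, -0, -0.001, 0 ,
-0, 0, 0.02, -0, -0.001, 0 ,
-0, 0.01, 0.01, -0, -0.001, 0 ,
```

Eye is at 56 with no vertical contact. I'll lower a touch, then ease back toward the lever; the pull on the arm should vanish once the neck takes the load.

Emit:
step_arm(plan=[0,0,0.08,0,-0.004,0,-0.15,0,0,0,0,0,-0.15,0,0,0,0,0,-0.1,0,0,0,0,0,0,0,0,0,0,0])

```text
time_s: 19.15
ee_pos: [606.8, 62.5, 64.3]
ee_rot: [-179.9, -0.2, 87.2]
force: [-1.0, -13.2, -1.4]
gripper_width: 15.1
gripper_force: 60.0
```

Emit:
step_arm(plan=[-0.1,0,0,0,0,0,-0.05,0,0,0,0,0,0,0,0,0,0,0,0,0,0,0,0,0])

```text
time_s: 19.48
ee_pos: [606.9, 62.1, 64.2]
ee_rot: [-179.9, -0.3, 87.2]
force: [0.3, -8.9, -1.3]
gripper_width: 15.5
gripper_force: 60.0
```

```bash
python3 f.py; python3 m.py eye 608.6 89.5 55 0 6
```

```text
top hole/lever [([375.7, 196.4], 0.81), ([171.6, 309.8], 0.23)] [384.6 197.4] [376.2 199. ]
side hole/lever [] [321.5 205.8] [319.1 211.2]
[-0.52 -9.16 -1.88]
now eye [608.2  90.7  55.3]
tcp goal [607.2  61.   64.1]
t 19.88 from [606.8  62.1  64.2] [-179.92   -0.34   87.18] F [-0.1 -9.2 -1.9]
-0.02, 0.01, 0, -0, -0.001, 0 ,
-0.02, 0, 0, -0, -0.001, 0 ,
-0.01, 0.01, 0.01, -0, -0.001, 0 ,
-0.02, 0, -0, -0, -0.001, 0 ,
-0.02, 0.01, 0, -0, -0.001, 0 ,
-0.02, 0.01, 0, -0, -0.001, 0 ,
```

The neck is taking the load: the force dropped while position barely moved. I'll ease off the rest and open.

Emit:
step_arm(plan=[-0.1,0,0,0,0,0,-0.1,0,0,0,0,0,-0.1,0,0,0,0,0,0,0,0,0,0,0,0,0,0,0,0,0])

```text
time_s: 20.3
ee_pos: [607.1, 61.5, 64.3]
ee_rot: [-180.0, -0.6, 87.1]
force: [-0.5, -0.7, -3.5]
gripper_width: 15.3
gripper_force: 60.0
```

```bash
python3 f.py; python3 m.py eye 608.6 90.5 55 0 1
```

```text
top hole/lever [([373.7, 195.6], 0.62)] [384.6 197.4] [376.2 199. ]
side hole/lever [([320.7, 209.2], 0.62), ([231.2, 365.3], 0.21)] [321.5 205.8] [319.1 211.2]
[-1.11  1.82 -4.06]
now eye [608.6  89.9  55.6]
tcp goal [607.2  62.   64.1]
t 20.7 from [607.2  61.3  64.4] [-179.99   -0.57   87.11] F [-1.8  2.6 -4. ]
0.07, -0.01, 0.03, -0, -0.01, 0 ,
```

Emit:
step_arm(plan=[0.04,0,0.05,0,0,0,0,0,0,0,0,0,0,0,0,0,0,0])

```text
time_s: 20.95
ee_pos: [607.8, 61.1, 64.3]
ee_rot: [179.9, -0.5, 87.1]
force: [-1.3, 1.9, -3.2]
gripper_width: 15.8
gripper_force: 60.0
```

Emit:
step_arm(plan=[0,0,0,0,0,0,0,0,0,0,0,0,0,0,0,0,0,0,0,0,0,0,0,0,0,0,0,0,0,0], hand=4.0, newtons=5)

```text
time_s: 21.37
ee_pos: [608.1, 60.9, 64.5]
ee_rot: [179.9, -0.5, 87.1]
force: [-1.2, -1.0, -0.7]
gripper_width: 39.8
gripper_force: 0.0
```

Emit:
step_arm(plan=[0,0,-0.5,0,0,0,0,0,-1.0,0,0,0,0,0,-2.0,0,0,0,0,0,-3.0,0,0,0,0,0,-3.0,0,0,0])

```text
time_s: 21.78
ee_pos: [607.2, 60.2, 160.5]
ee_rot: [-180.0, -0.5, 87.1]
force: [0.6, 0.4, 0.2]
gripper_width: 40.0
gripper_force: 0.0
```

Emit:
step_arm(plan=[0,-3.0,-2.0,0,0,0,0,-4.0,-1.0,0,0,0,0,-4.0,0,0,0,0,0,-4.0,0,0,0,0,0,-4.0,0,0,0,0])

```text
time_s: 22.2
ee_pos: [416.2, 69.5, 190.0]
ee_rot: [179.8, -0.5, 87.1]
force: [0.1, 0.5, -0.2]
gripper_width: 40.0
gripper_force: 0.0
```

Emit:
step_arm(plan=[-4.0,0,0,0,0,0,-4.0,0,0,0,0,0,-4.0,0,0,0,0,0,-4.0,0,0,0,0,0,-4.0,0,0,0,0,0])

```text
time_s: 22.62
ee_pos: [407.5, -131.9, 188.5]
ee_rot: [179.8, -0.5, 87.2]
force: [1.3, 0.0, 0.5]
gripper_width: 40.0
gripper_force: 0.0
```

Emit:
step_arm(plan=[-4.0,0,0,0,0,0,-4.0,0,0,0,0,0,-4.0,0,0,0,0,0,-4.0,0,0,0,0,0,-4.0,0,0,0,0,0])

```text
time_s: 23.03
ee_pos: [397.3, -332.2, 186.5]
ee_rot: [179.9, -0.5, 87.1]
force: [1.5, 0.4, 0.4]
gripper_width: 40.1
gripper_force: 0.0
```

```bash
cat > z.py <<'E'
from h import *
t=viewer.grab_frame('top'); s=viewer.grab_frame('side')
def c(f,x,y,w,h,W,H): return cv2.resize(f['img'][y:y+h,x:x+w,::-1],(W,H),interpolation=cv2.INTER_CUBIC)
A=c(t,264,150,140,70,800,300)
B=np.hstack([c(s,255,190,80,60,400,300),c(s,250,235,60,45,400,300)])
cv2.imwrite('pics/z1.png',np.vstack([A,B])); print(sensors.state()['ee_pos'],sensors.state()['time_s'])
E
python3 z.py
```

```text
[ 397.79867797 -335.52564645  186.22390921] 23.1333
```

View pics/z1.png

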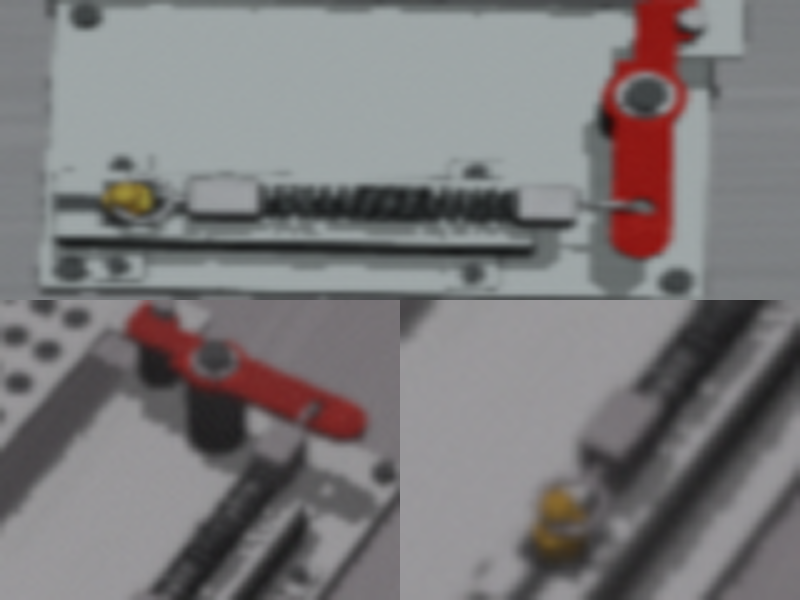

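The picture shows the tail in the red lever's hole, top about (376,198), with the nose against the striker pin. The coil is stretched along the rail, and the eye goes round the post below its head, top about (287,196), side about (274,265). The arm is clear, so I'm handing in.

```bash
python3 -c "
from workcell import env; print(env.job_done())"
```

```text
the job is handed in; nothing more can be done
None
```

The spring is fitted and the job is handed in at about 23 s: its tail is in the lever hole, its eye is under the post's head, the lever is against the striker pin, and the arm is clear; the hand-in returned no verdict.

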